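# Part a dowelled mould for weld repair

## Task

Take the flat-backed wedge from the tool rack and part the aluminium mould with it: work it down into the two pry slots in turn, a few millimetres at a time, so that the loose half creeps off its guide pins without cocking, until the pins are fully clear of their bushes at both sides. Move the half only with the wedge, leave it standing square on its plate facing the other half, hang the wedge back in its hole in the rack, and leave the other tools and parts where they are.

Things in the scene. Friction and masses are not known exactly. Their poses are not given: they have to be found in the camera images.
- mould: Fixed: steel plate 10 thick (x -118..92, y -92..92) with the strapped-down aluminium half (x 0..65, y -80..80, z 10..75; clamps behind it stay below z 65). Origin under the plate, in the parting plane, mid-width; x runs across the seam from loose to fixed half, y along it. Flat face at x 0, with a 5 mm 45 deg chamfer at its top over the pry slots. Bushes at y -38, +38 drag each pin by 8 to 14 N.
- half: Loose aluminium half, 65 (x) by 160 (y) by 65 high, 0.95 kg, on the oiled plate on the -x side of the seam. Origin on its parting face, bottom, mid-width; axes along the mould's when square. Two 12 mm guide pins stick 9 mm out of its face into the bushes. Pushed at one end, it turns about the other (whose gap may shrink 3 mm). Cocked over 0.07 rad (9 mm between slots) the pins bend.
- half_left (a point): Point of the half's parting plane at the middle of the left (+y) pry slot, at (0, 64, 59) on the half; (0, 64, 69) in the mould's frame when closed. Minus its x in the mould's frame is the gap at this side. Slot: for y 48..80 the half's face is cut back 3.5 mm, full height, open at the end; a 6 mm 45 deg chamfer on top ends at this point's height, and on that edge the wedge's slope bears.
- half_right (a point): The same at the right (-y) pry slot: (0, -64, 59) on the half, (0, -64, 69) in the mould's frame when closed.
- wedge_grip (a point): Middle of the wedge's handle, on its axis, 110 above the nose. Plain steel bar, 150 long, 18.7 thick (x), 22 wide (y), 0.38 kg, hanging nose down in the rack; z up, its axes at first along the rack's. A 46 mm square rubber hand guard spans 62 to 70 above the nose; the bare handle runs from 70 to 150.
- wedge_nose (a point): Nose edge of the wedge on its flat back, mid-width: (9.35, 0, -110) from wedge_grip. The back (x +9.35) is straight; the other face slopes, so thickness grows evenly from 2.2 at the nose to 18.7 at 55 above it (0.3 mm per mm). Oiled, friction about 0.3. In use the back slides down the fixed half's face (wedge x along mould x), the nose in the middle of a slot; a slot is 3.5 mm plus the gap wide.
- rack: Fixed rack: level sheet 102 (x) by 244 (y), top 82 above the bench, on end legs, with three holes 30 (x) by 32 (y) at y -76, 0, +76 on its centre line. Origin under its centre, on the bench. Wedge, chisel and punch hang in the holes by their hand guards, in any order; the wedge's grip point is then over its hole's centre, 130 above the bench. Rack and tray stand either side of the mould.
- chisel_grip (a point): Handle of the cold chisel in the rack: round shank 18 thick, round guard 46 across, broad blade; its top is 45 above this point. Leave alone.
- punch_grip (a point): Handle of the drift punch in the rack: round dark shank 16 thick, round guard 46 across, pointed; its top is 37 above this point. Leave alone.
- tray: Low steel tray, 150 by 230 by 30 high, with a vee block and a grey rod tube in it; origin under its centre. An obstacle.
- veeblock: Dark steel vee block in the tray, 90 by 60 by 58 high, origin under its centre. Leave alone.
- steelblock: Dark steel block, 70 by 70 by 62 high, beyond or before the mould; origin under its centre. Leave alone.
- magnet: Flat arrow-shaped welding magnet, 95 by 90 by 18 high, beyond or before the mould; origin underneath. Leave alone.
- discs: Stack of four grinding discs, 114 across, 25 high, beyond or before the mould; origin under its centre. Leave alone.
- spray: Upright spray can, 60 across, 165 high, beyond or before the mould; origin under its centre. Leave alone.
Things that resemble listed ones, but are neither listed nor needed, are in the scene too. Leave any orange or turquoise look-alike of the part that bears wedge_grip alone.

How it is judged (in metres and radians):
On the way, in this order (a step that is already met when the one before it is completed fails the run):
1. the wedge, in one pry slot, has opened that side by at least 3 mm (((x of half_left in the frame of mould below -0.003 m and horizontal distance between wedge_nose and half_left below 0.025 m and z of wedge_nose in the frame of mould below 0.065 m) or (x of half_right in the frame of mould below -0.003 m and horizontal distance between wedge_nose and half_right below 0.025 m and z of wedge_nose in the frame of mould below 0.065 m))), for 0.1 s.
2. with the wedge in a pry slot, both sides are open by at least 3 mm (x of each of half_left, half_right in the frame of mould below -0.003 m and z of wedge_nose in the frame of mould below 0.065 m and (horizontal distance between wedge_nose and half_left below 0.03 m or horizontal distance between wedge_nose and half_right below 0.03 m)), for 0.1 s.
At the end, for the whole second after the job is handed in: The loose half stands upright on the plate, square to the fixed half within 0.055 rad, with a gap of more than 9 mm (pins clear) and less than 30 mm at both pry slots; the wedge hangs upright in its hole in the rack on its hand guard (within 15 mm of the rack's centre line, upright within 0.1 rad) (x of half_left in the frame of mould between -0.03 and -0.009 m and x of half_right in the frame of mould between -0.03 and -0.009 m and z of half_left in the frame of mould between 0.066 and 0.072 m and angle between the x axis of half and the x axis of mould, either way round below 0.055 rad and angle between half's own z axis and vertical below 0.05 rad and x of wedge_grip in the frame of rack between -0.015 and 0.015 m and y of wedge_grip in the frame of rack between -0.095 and 0.095 m and height (world z) of wedge_grip between 0.124 and 0.136 m and angle between wedge_grip's own z axis and vertical below 0.1 rad); the robot touches nothing.
It fails at once if the loose half cocks by more than 0.07 rad to the fixed half (angle between the x axis of half and the x axis of mould, either way round above 0.07 rad).
It fails at once if the robot itself touches the loose half (contact force between any of the fingers, the arm and half above 1 N).
It fails at once if another tool in the rack or a part on the bench is shifted by more than 25 mm (distance of any of chisel_grip, punch_grip, veeblock, steelblock, magnet, discs, spray from where it was at the start of the episode above 0.025 m).
It also fails if it takes over 72 s, if anything falls off the work surface, if the arm or the gripper's body presses on something with over 40 N, if the wrist force passes 120 N, or if a joint passes its speed limit or range.

## Robot

A 7-joint arm with a two-finger parallel gripper is mounted at the origin on the work surface. World frame = base frame: x ahead of the robot, y to its left, z up, the work surface at z = 0. Lengths are in mm, angles in rad, forces in N, time in s.
With the tool pointing down it reaches from about 425 to 875 mm from the base axis. Payload 4.7 kg.
Tool frame: the origin (TCP) lies between the finger pads; the fingertips stand 22 mm ahead of it and the grasp point (between the pads) lies 3 mm ahead of it; z points along the fingers, y is the direction in which the jaws open and shut (so a half turn about z gives the same grasp; the last joint's range is limited). The gripper opens to 87 mm and grips with 3 to 60 N. Pads are 19 mm wide; open, the fingers measure 117 mm over their backs; the gripper's body (75 mm by 190 mm) begins 51 mm behind the grasp point.
Start: joints at [1.177, 0.321, -0.07, 1.45, 0.023, 1.371, -0.057], TCP at [257.767, -596.724, 244.587] pointing down, gripper open.
Joint ranges: [-2.86, 2.86], [-0.3, 2.09], [-1.38, 1.24], [0.06, 2.45], [-1.56, 4.7], [0.09, 2.05], [-2.69, 2.69]. Speed limits (rad/s): [2.57, 2.57, 3.14, 3.14, 3.14, 3.14, 3.14].

## Interface

Orientations are given as [roll, pitch, yaw] about the fixed x, y, z axes, in that order (R = Rz(yaw) Ry(pitch) Rx(roll)).
In Python, from cell import manip gives the robot as it stands.
- The arm moves only by the tool drive_tool, never from a script. Its argument "deltas" is a list that holds one entry, the list of rows, each a list of 7 numbers: the opening, from 0 (shut) to 1 (fully open), then the shift along the world's x, y, z in m, then the turn, a rotation vector about the world's x, y, z in rad. In form: [[[grip, x, y, z, rx, ry, rz], ...]]. A call has 1 to 20 rows; each row shifts and turns the commanded pose from where the row before left it; what a row does not reach is not made up. A row lasts 1/12 s, in which the tool goes at most 41.7 mm and 7.16 degrees, less where a joint would pass 70% of its speed; a pose out of reach is approached as far as the arm can. A call is refused whole if a number of a shift passes 0.0417 or a number of a turn 0.125, either way. A call with a gripper value outside its range is refused whole. The fingers move at their own pace and stop on an object; "grip_force" is the grip in N (left out, the last holds). Time passes only in rows, so rows that do not move let the fingers close. It gives the time, the measured TCP pose, the force and the opening at its end, in the units of the state.
- manip.read_state(): the state, without advancing time (a new reading comes with each control period).
- manip.capture(name): name is "scene" or "top"; returns the picture (480x640x3 uint8, blue, green, red); there is no depth.
- manip.calibration(name): a dict with "fx", "fy", "cx", "cy" (pixels), "origin" and "rotation" of the camera in the world. Camera axes: x right, y down, z forward; pixel columns grow to the right and rows downward; lengths in mm; the calibration is good to about 2 mm. A picture is of the moment at which its call begins. calibration takes no time and is no camera call.
- manip.sign_off(): hands the job in, once; it reports no verdict.
Trained networks look in the newest picture that a camera, given by its name, has taken for a name from the list of things; names that differ only in an ending like _2 or _b are one class to them, and where a whole thing is asked for, a point or a joint stands for the part that bears it (a point fixed in the world has none). Each returns a list of dicts, best first, with "confidence" (0 to 1); they miss things now and then, are a little off and sometimes report something else, mostly with a low value. They report only what shows in the picture. A call takes as long as a camera call. They do not tell look-alikes from the thing itself.
- manip.look_for(thing, camera): "rect" ([left, top, right, bottom] in pixels, round what is visible of it).
- manip.silhouettes(thing, camera): "pixels" (480x640 bool, what is visible of it) and "rect" ([left, top, right, bottom] in pixels, round what is visible of it).
The state is a dict: "clock": time; "q": joint angles; "joint_vel": joint speeds; "tau": joint torques, N m; "eef_pos": TCP position; "orientation": TCP orientation; "ft_force": force on the tool from outside, world axes, zero at the start; "moment": the same for the moment, N m; "grip_width": opening from 0.0 (shut) to 1.0 (fully open).
Only numpy, scipy, OpenCV 4.12 (cv2) and the standard library are available. Lean on these libraries where they do the work, as an engineer would, in place of code of your own. Each camera call takes 0.05 s, during which the arm holds its last target. There are 200 camera calls.

## Working session

There is one attempt and no reset: what is moved stays moved. The work goes in short steps, Python scripts to look and compute and a tool call to move; the robot and the scene stay as the last step left them, time stands still between calls to the robot, and variables do not carry over. Pictures are saved under pics/ and viewed, about 8 in all and at most 12, crops included, and the job is handed in when it is done.

Besides the shell and the picture viewer there is one more tool, called after "Emit:" in YAML: its name, and indented under it one key for each argument. drive_tool: Moves the arm, as the interface text tells. Its arguments: {"type":"object","properties":{"deltas":{"type":"array","items":{"type":"array","items":{"type":"array","items":{"type":"number"}}}},"grip_force":{"type":"number"}},"required":["deltas"]}

```bash
mkdir -p pics; ls; python3 - <<'E'
from cell import manip
import cv2
for n in ("scene","top"):
    im=manip.capture(n); cv2.imwrite(f"pics/{n}0.png",im)
    print(n,manip.calibration(n))
print(manip.read_state())
for t in ("mould","half","wedge_grip","rack","chisel_grip","punch_grip","tray"):
    for n in ("scene","top"):
        print(t,n,[(round(d["confidence"],2),[round(float(v)) for v in d["rect"]]) for d in manip.look_for(t,n)])
E
```

```text
pics
scene {'fx': 506.40799980594085, 'fy': 506.40799980594085, 'cx': 326.63227664862393, 'cy': 235.82137961984697, 'origin': array([1005.98342338, -506.03576488,  802.95667111]), 'rotation': array([-2.36468179,  0.0045041 ,  0.75017476])}
top {'fx': 600.6306424538128, 'fy': 600.6306424538128, 'cx': 316.43065637704933, 'cy': 242.1696422221628, 'origin': array([ 321.98736114,   30.61681111, 1580.1601497 ]), 'rotation': array([-3.00667091, -0.02548775, -1.57221894])}
{'clock': 0.1, 'q': array([ 1.17714622,  0.32176926, -0.07010597,  1.45154176,  0.0226199 ,
        1.37081494, -0.05689579]), 'joint_vel': array([-1.29855559e-03, -2.42357978e-03, -7.30852872e-05, -2.11961622e-03,
       -1.43795088e-03,  9.70849719e-04, -8.98353285e-04]), 'tau': array([-1.35454502e-04, -4.92570090e+01, -4.05522175e-01, -3.13397419e+01,
       -6.40702760e-02,  3.94854241e-02,  9.93301433e-05]), 'eef_pos': array([ 257.53529055, -596.30483748,  243.56344139]), 'orientation': array([-3.13984991e+00,  1.06054634e-04,  4.07806162e-01]), 'ft_force': array([-0.87826652,  0.18986243,  0.19273846]), 'moment': arr
[... 166 characters left out ...]
ene [(0.67, [261, 209, 326, 290])]
half top [(0.66, [297, 243, 361, 291])]
wedge_grip scene [(0.81, [439, 121, 464, 164]), (0.65, [321, 111, 337, 134])]
wedge_grip top [(0.69, [137, 362, 186, 392]), (0.67, [129, 276, 156, 327]), (0.62, [137, 220, 161, 242])]
rack scene [(0.6, [239, 220, 364, 318]), (0.33, [258, 210, 327, 291])]
rack top [(0.86, [128, 210, 237, 260]), (0.44, [214, 295, 257, 341])]
chisel_grip scene []
chisel_grip top [(0.64, [170, 228, 187, 245])]
punch_grip scene [(0.78, [402, 151, 420, 189]), (0.21, [449, 198, 493, 278])]
punch_grip top [(0.6, [202, 225, 223, 245])]
tray scene [(0.83, [99, 295, 259, 445]), (0.68, [260, 212, 325, 294])]
tray top [(0.8, [397, 225, 492, 287])]
```

View pics/scene0.png

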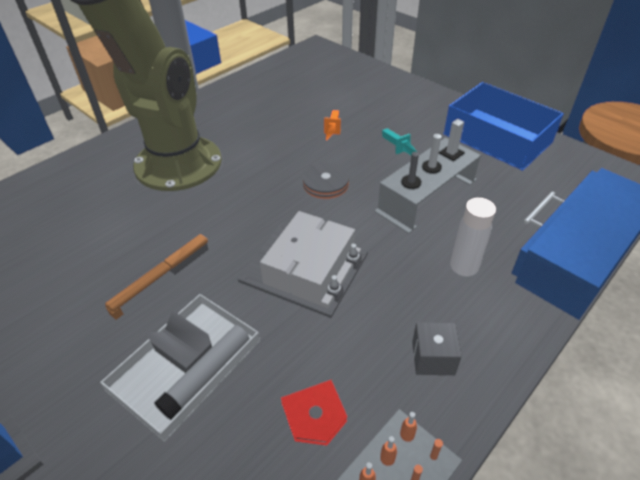

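View pics/top0.png

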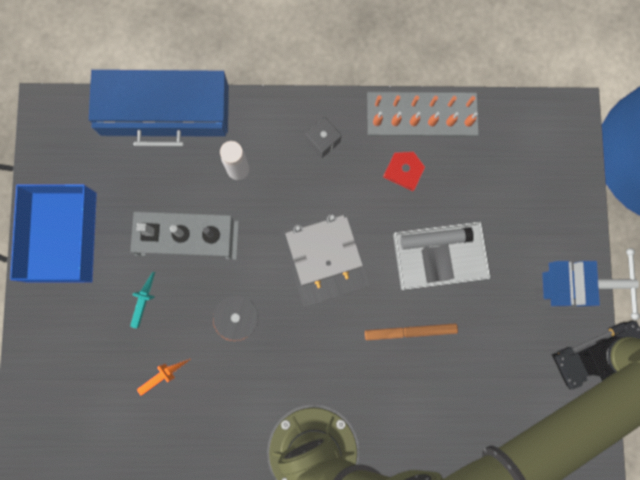

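The top view shows the mould at about (328,260), with its clamps on the far side at (297,230) and (331,219). The rack is at (183,234) with a square-guard tool at (150,232), a round grey one at (180,232) and a dark one at (211,234). The look-alikes are turquoise at (143,300) and orange at (162,377). I'll set up projection and take a close crop of each.

```bash
cat > h.py <<'E'
import numpy as np, cv2
from scipy.spatial.transform import Rotation as R
from cell import manip
def cam(n):
    c=manip.calibration(n); return c,R.from_euler("xyz",c["rotation"]).as_matrix()
def proj(n,P):
    c,M=cam(n); p=(np.atleast_2d(P)-c["origin"])@M
    return np.c_[c["fx"]*p[:,0]/p[:,2]+c["cx"],c["fy"]*p[:,1]/p[:,2]+c["cy"]]
def unproj(n,uv,z):
    c,M=cam(n); uv=np.atleast_2d(uv); d=np.c_[(uv[:,0]-c["cx"])/c["fx"],(uv[:,1]-c["cy"])/c["fy"],np.ones(len(uv))]@M.T
    return c["origin"]+d*((z-c["origin"][2])/d[:,2:])
def fr(p,P):  # pose (x,y,yaw) -> world
    c,s=np.cos(p[2]),np.sin(p[2]); P=np.atleast_2d(np.array(P,float)); return np.c_[p[0]+c*P[:,0]-s*P[:,1],p[1]+s*P[:,0]+c*P[:,1],P[:,2]]
E
python3 - <<'E'
from h import *
print(proj("top",[0,0,0]),proj("scene",[0,0,0]))
a=cv2.imread("pics/top0.png");b=cv2.imread("pics/scene0.png")
A=cv2.resize(a[200:310,275:385],(440,440),interpolation=3);B=cv2.resize(b[200:320,235:375],None,fx=3.6,fy=3.6,interpolation=3)[:432]
C=cv2.resize(a[195:275,120:250],(390,240),interpolation=3)
cv2.imwrite("pics/m0.png",A)
o=np.zeros((600,800,3),np.uint8); o[:432,:504][:B.shape[0],:B.shape[1]]=B[:,:504]
cv2.imwrite("pics/m1.png",cv2.resize(b[200:320,235:375],(700,600),interpolation=3))
cv2.imwrite("pics/r1.png",cv2.resize(np.hstack([b[105:235,370:490],cv2.resize(a[200:265,120:250],(260,130),interpolation=3)]),(760,260),interpolation=3))
o=np.zeros((600,800,3),np.uint8)
o[:340,:340]=cv2.resize(A,(340,340));o[:340,345:742]=cv2.resize(b[200:320,235:375],(397,340),interpolation=3);o[345:595,:731]=cv2.resize(cv2.imread("pics/r1.png"),(731,250))
cv2.imwrite("pics/c1.png",o)
E
```

```text
[[312.7996585  451.85286197]] [[177.38064141 163.03799159]]
```

View pics/c1.png

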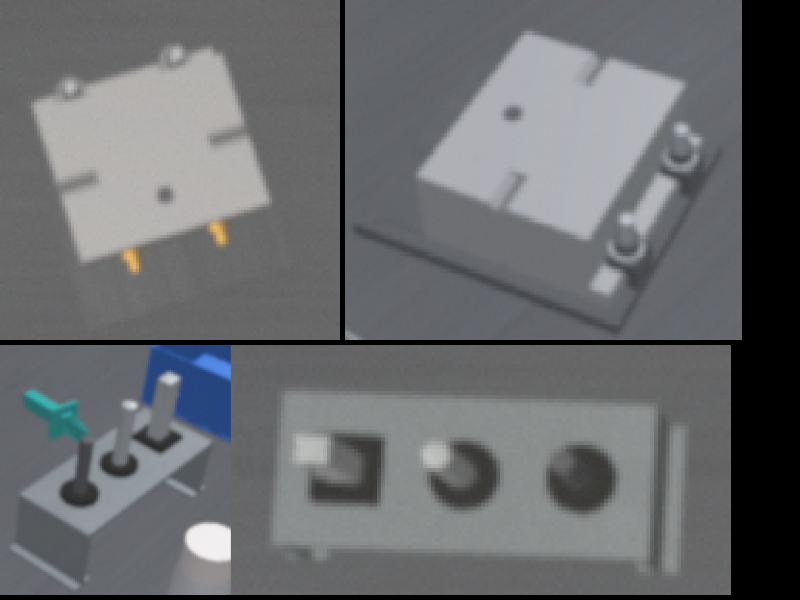

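The closest view shows that the square-guard tool at (150,232) is the steel wedge; the round ones at (180,232) and (211,234) are the chisel and punch, and the turquoise and orange look-alikes lie on the bench. The mould's loose half faces the robot, with the pins at the lower side and the slots at (293,258) and (351,244). Next I'll fit the poses.

```bash
python3 - <<'E'
from h import *
a=cv2.imread("pics/top0.png");b=cv2.imread("pics/scene0.png")
def fit(n,im,box,lo,z,hi=256):
    g=cv2.cvtColor(im,cv2.COLOR_BGR2GRAY); x0,y0,x1,y1=box
    g=cv2.resize(g[y0:y1,x0:x1],None,fx=4,fy=4,interpolation=3)
    m=((g>lo)&(g<hi)).astype(np.uint8); m=cv2.morphologyEx(m,3,np.ones((5,5)));m=cv2.morphologyEx(m,2,np.ones((15,15)))
    c=max(cv2.findContours(m,0,1)[0],key=cv2.contourArea)[:,0,:]
    uv=(c+.5)/4-.5+[x0,y0]
    P=unproj(n,uv,z)[:,:2].astype(np.float32)
    (cx,cy),s,ang=cv2.minAreaRect(P); print(n,lo,"c",round(cx,1),round(cy,1),"size",np.round(s,1),"ang",round(ang,2))
for lo in(125,140,150,160): fit("top",a,(275,200,385,310),lo,75)
for lo in(120,130,140,150): fit("scene",b,(235,200,375,320),lo,75)
for lo in(100,110,120): fit("top",a,(120,200,250,270),lo,82)
for n,im,uvs in(("top",a,[(300,250),(350,290),(285,280),(180,250),(110,240),(232,240)]),("scene",b,[(310,235),(280,280),(345,245),(420,175)])):
    print(n,[im[v,u].tolist() for u,v in uvs])
# wedge top candidates
print(unproj("top",[147,228],170),unproj("scene",[457,124],170))
for t in("half","mould","rack"):
  for n in("top","scene"):
    for d in manip.silhouettes(t,n)[:1]:
        m=d["pixels"]; 
        P=unproj(n,np.argwhere(m)[:,::-1],{"half":75,"mould":60,"rack":82}[t])[:,:2].astype(np.float32)
        r=cv2.minAreaRect(P); print(t,n,d["confidence"],np.round(r[0],1),np.round(r[1],1),round(r[2],1))
E
```

```text
top 125 c 506.0 -26.2 size [167.4 166.9] ang 17.74
top 140 c 509.0 -25.3 size [157.9 165.1] ang 17.8
top 150 c 508.0 -25.7 size [140.6 162.9] ang 17.31
top 160 c 507.8 -25.9 size [139.2 161.4] ang 17.81
scene 120 c 506.7 -27.9 size [136.6 170.1] ang 17.57
scene 130 c 506.3 -27.5 size [134.8 166.8] ang 17.37
scene 140 c 506.3 -27.3 size [133.3 164.5] ang 17.36
scene 150 c 506.1 -27.1 size [132.1 161.8] ang 17.33
top 100 c 544.6 323.5 size [177.4 327.1] ang 0.22
top 110 c 544.7 334.4 size [248.8 113.5] ang 88.01
top 120 c 546.9 334.0 size [246.  108.7] ang 89.28
top [[176, 179, 182], [105, 104, 104], [105, 104, 105], [140, 141, 138], [106, 104, 104], [100, 100, 98]]
scene [[182, 177, 176], [113, 110, 109], [146, 142, 140], [155, 149, 143]]
[[546.36213759 394.42451118 170.        ]] [[554.73237095 401.23286669 170.        ]]
half top 0.94 [465.1 -39. ] [ 83.3 160.8] 16.1
half scene 0.88 [483.8 -56.1] [ 80.9 210.4] 23.7
mould top 0.7 [487.3 -28.9] [205.8 177.9] 17.8
mould scene 0.9 [520.9 -41.3] [199.  224.9] 17.6
rack top 0.85 [543.3 322.1] [266.7 112.2] 87.6
rack scene 0.9 [569.3 293.8] [330.3 148.5] 88.3
```

```bash
cat > ov.py <<'E'
from h import *
def ov(n,im,box,f,polys):
    x0,y0,x1,y1=box; o=cv2.resize(im[y0:y1,x0:x1],None,fx=f,fy=f,interpolation=3)
    for P,col in polys:
        q=((proj(n,P)-[x0,y0]+.5)*f).astype(int); cv2.polylines(o,[q],True,col,1,cv2.LINE_AA)
    return o
def rect(x0,x1,y0,y1,z): return [(x0,y0,z),(x1,y0,z),(x1,y1,z),(x0,y1,z)]
E
python3 - <<'E'
from ov import *
a=cv2.imread("pics/top0.png");b=cv2.imread("pics/scene0.png")
M=(505.5,-27.1,.303);K=(547,334,-.02)
w=fr(K,[0,76,0])[0]; W=(w[0],w[1],K[2]); print(W)
pm=[(fr(M,rect(-65,0,-80,80,75)),(0,0,255)),(fr(M,rect(0,65,-80,80,75)),(0,255,0)),(fr(M,rect(-118,92,-92,92,10)),(255,0,0)),(fr(M,rect(-3.5,0,48,80,75)),(0,255,255)),(fr(M,rect(-3.5,0,-80,-48,75)),(0,255,255))]
pr=[(fr(K,rect(-51,51,-122,122,82)),(0,0,255)),(fr(W,rect(-9.35,9.35,-11,11,170)),(0,255,0)),(fr(W,rect(-23,23,-23,23,90)),(255,0,0))]
o=np.zeros((600,800,3),np.uint8)
def put(y,x,i): i=i[:600-y,:800-x]; o[y:y+i.shape[0],x:x+i.shape[1]]=i
put(0,0,ov("top",a,(275,205,375,305),3,pm)); put(0,305,ov("scene",b,(235,200,375,320),3.5,pm))
put(310,0,ov("top",a,(125,200,245,265),3.3,pr)); put(425,400,ov("scene",b,(370,105,490,235),3,pr)[:175]) if 0 else put(310,400,cv2.resize(ov("scene",b,(370,105,490,235),3,pr),None,fx=.74,fy=.74))
cv2.imwrite("pics/c2.png",o)
E
```

```text
(np.float64(548.5198986686933), np.float64(409.9848005066599), -0.02)
```

View pics/c2.png

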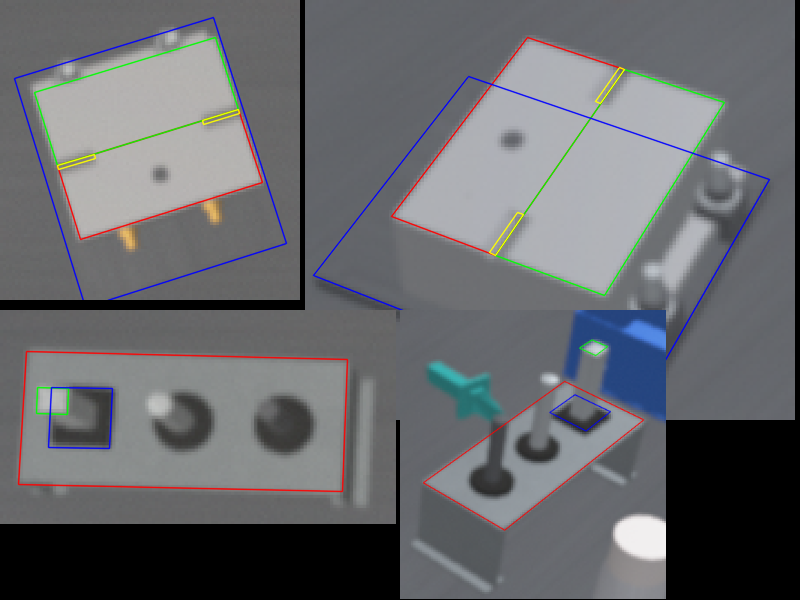

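The overlay fits: the mould is at (505.5, -27.1, yaw 0.303), and the wedge hangs at about (548.5, 410, yaw -0.02). I'll move over the rack.

Emit:
drive_tool:
  deltas:
    - [[1, 0.02, 0.0263, 0.0015, 0, 0, 0.0336], [1, 0.02, 0.0263, 0.0015, 0, 0, 0.0336], [1, 0.02, 0.0263, 0.0015, 0, 0, 0.0336], [1, 0.02, 0.0263, 0.0015, 0, 0, 0.0336], [1, 0.02, 0.0263, 0.0015, 0, 0, 0.0336], [1, 0.02, 0.0263, 0.0015, 0, 0, 0.0336], [1, 0.02, 0.0263, 0.0015, 0, 0, 0.0336], [1, 0.02, 0.0263, 0.0015, 0, 0, 0.0336], [1, 0.02, 0.0263, 0.0015, 0, 0, 0.0336], [1, 0.02, 0.0263, 0.0015, 0, 0, 0.0336], [1, 0.02, 0.0263, 0.0015, 0, 0, 0.0336], [1, 0.02, 0.0263, 0.0015, 0, 0, 0.0336], [1, 0.02, 0.0263, 0.0015, 0, 0, 0.0336], [1, 0.02, 0.0263, 0.0015, 0, 0, 0.0336], [1, 0.02, 0.0263, 0.0015, 0, 0, 0.0336], [1, 0.02, 0.0263, 0.0015, 0, 0, 0.0336], [1, 0.02, 0.0263, 0.0015, 0, 0, 0.0336]]
  grip_force: 55

```text
clock: 2.52
eef_pos: [598.5, -148.4, 270.4]
orientation: [3.141, 0.0, 0.98]
ft_force: [1.1, -0.2, 0.1]
grip_width: 0.998
```

Emit:
drive_tool:
  deltas:
    - [[1, -0.003, 0.033, 0, 0, 0, 0.0336], [1, -0.003, 0.033, 0, 0, 0, 0.0336], [1, -0.003, 0.033, 0, 0, 0, 0.0336], [1, -0.003, 0.033, 0, 0, 0, 0.0336], [1, -0.003, 0.033, 0, 0, 0, 0.0336], [1, -0.003, 0.033, 0, 0, 0, 0.0336], [1, -0.003, 0.033, 0, 0, 0, 0.0336], [1, -0.003, 0.033, 0, 0, 0, 0.0336], [1, -0.003, 0.033, 0, 0, 0, 0.0336], [1, -0.003, 0.033, 0, 0, 0, 0.0336], [1, -0.003, 0.033, 0, 0, 0, 0.0336], [1, -0.003, 0.033, 0, 0, 0, 0.0336], [1, -0.003, 0.033, 0, 0, 0, 0.0336], [1, -0.003, 0.033, 0, 0, 0, 0.0336], [1, -0.003, 0.033, 0, 0, 0, 0.0336], [1, -0.003, 0.033, 0, 0, 0, 0.0336], [1, -0.003, 0.033, 0, 0, 0, 0.0336], [1, 0, 0, 0, 0, 0, 0]]

```text
clock: 4.02
eef_pos: [542.2, 419.4, 269.5]
orientation: [-3.138, -0.006, 1.561]
ft_force: [-0.3, 1.0, 0.0]
grip_width: 1.005
```

Emit:
drive_tool:
  deltas:
    - [[1, 0, 0, -0.02, 0, 0, 0], [1, 0, 0, -0.02, 0, 0, 0], [1, 0, 0, 0, 0, 0, 0], [1, 0, 0, 0, 0, 0, 0]]

```text
clock: 4.35
eef_pos: [546.6, 410.5, 229.1]
orientation: [-3.14, 0.002, 1.55]
ft_force: [0.8, 0.3, 0.9]
grip_width: 1.005
```

```bash
python3 - <<'E'
from ov import *
a=manip.capture("top");b=manip.capture("scene")
s=manip.read_state();print(s["eef_pos"],s["orientation"],s["q"])
K=(547,334,-.02);w=fr(K,[0,76,0])[0]; W=(w[0],w[1],K[2])
pr=[(fr(K,rect(-51,51,-122,122,82)),(0,0,255)),(fr(W,rect(-9.35,9.35,-11,11,170)),(0,255,0)),(fr(W,rect(-23,23,-23,23,90)),(255,0,0))]
o=ov("scene",b,(370,55,500,185),4.5,pr); cv2.imwrite("pics/c3.png",o)
E
```

```text
[547.30127507 411.39437498 231.36603756] [ 3.14040234e+00 -9.34565303e-04  1.54952020e+00] [-0.14496796  0.50819173 -0.77697893  1.35206262  0.35266736  1.4196543
 -0.9307851 ]
```

View pics/c3.png

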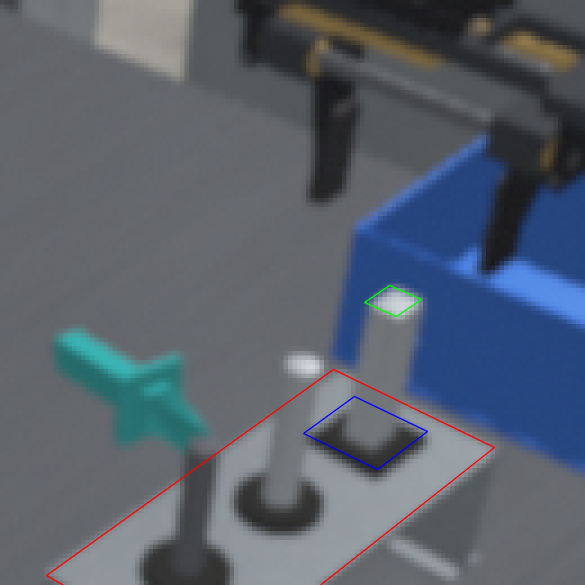

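The fingers straddle the wedge handle (top at about (395,300) in the crop), within 2 mm of the fit. Going down to grip it.

Emit:
drive_tool:
  deltas:
    - [[1, 0, -0.001, -0.017, 0, 0, 0], [1, 0, 0, -0.017, 0, 0, 0], [1, 0, 0, -0.017, 0, 0, 0], [1, 0, 0, -0.017, 0, 0, 0], [1, 0, 0, -0.017, 0, 0, 0], [1, 0, 0, -0.017, 0, 0, 0], [1, 0, 0, 0, 0, 0, 0], [0, 0, 0, 0, 0, 0, 0], [0, 0, 0, 0, 0, 0, 0], [0, 0, 0, 0, 0, 0, 0], [0, 0, 0, 0, 0, 0, 0], [0, 0, 0, 0, 0, 0, 0], [0, 0, 0, 0, 0, 0, 0]]
  grip_force: 55

```text
clock: 5.53
eef_pos: [547.0, 410.5, 128.8]
orientation: [3.141, -0.0, 1.55]
ft_force: [0.4, -0.7, -0.9]
grip_width: 0.634
```

Emit:
drive_tool:
  deltas:
    - [[0, 0, 0, 0, 0, 0, 0], [0, 0, 0, 0, 0, 0, 0], [0, 0, 0, 0, 0, 0, 0], [0, 0, 0, 0, 0, 0, 0], [0, 0, 0, 0, 0, 0, 0], [0, 0, 0, 0, 0, 0, 0]]

```text
clock: 6.03
eef_pos: [547.4, 410.4, 128.2]
orientation: [3.141, -0.0, 1.55]
ft_force: [1.2, 0.2, -0.5]
grip_width: 0.212
```

Emit:
drive_tool:
  deltas:
    - [[0, 0, 0, 0, 0, 0, 0], [0, 0, 0, 0, 0, 0, 0], [0, 0, 0, 0.01, 0, 0, 0], [0, 0, 0, 0.02, 0, 0, 0], [0, 0, 0, 0.03, 0, 0, 0], [0, 0, 0, 0.03, 0, 0, 0], [0, 0, 0, 0.03, 0, 0, 0], [0, 0, 0, 0.02, 0, 0, 0], [0, 0, 0, 0, 0, 0, 0], [0, 0, 0, 0, 0, 0, 0]]

```text
clock: 6.87
eef_pos: [546.3, 410.8, 268.6]
orientation: [3.141, -0.001, 1.551]
ft_force: [0.1, 0.4, -5.0]
grip_width: 0.209
```

```bash
python3 - <<'E'
from ov import *
b=manip.capture("scene");s=manip.read_state();p=s["eef_pos"];print(p,s["orientation"],s["grip_width"],s["ft_force"])
W=(p[0],p[1],-.021); zn=p[2]-108
pr=[(fr(W,[(9.35,y,zn),(9.35,y,zn+55),(-9.35,y,zn+55),(7.15,y,zn)]),(0,255,0)) for y in(-11,)]+[(fr(W,[(-9.35,y,zn),(9.35,y,zn+55),(-9.35,y,zn+55),(-7.15,y,zn)]),(0,0,255)) for y in(-11,)]
o=np.hstack([ov("scene",b,(400,40,500,180),4,[]),ov("scene",b,(400,40,500,180),4,pr)]); cv2.imwrite("pics/c4.png",o)
E
```

```text
[546.0115244  409.90950182 266.58562288] [-3.13980046e+00  1.75699665e-03  1.55062581e+00] 0.207840324316513 [-0.14603624 -0.12473736 -4.90372254]
```

View pics/c4.png

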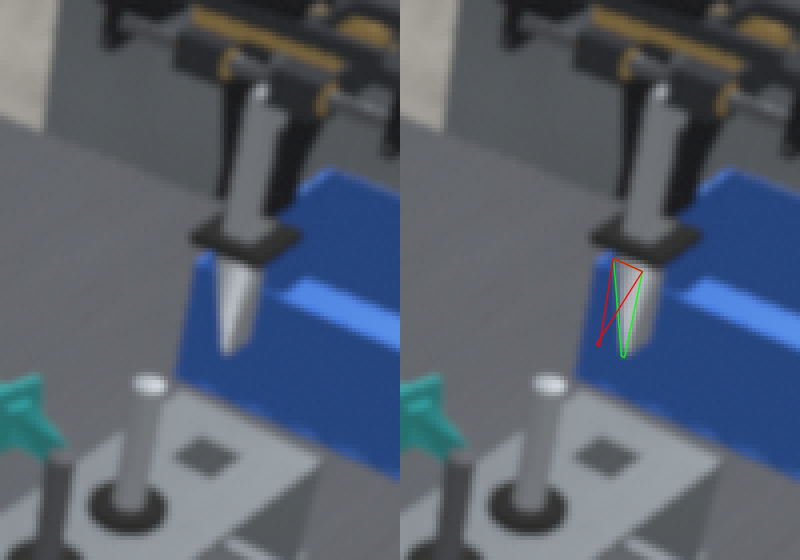

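The flat back faces +x (the green outline matches), so a turn of +0.324 lines it up with the mould. I'll lift higher to pass over the other tools, then go over the left slot.

Emit:
drive_tool:
  deltas:
    - [[0, 0, 0, 0.02, 0, 0, 0], [0, 0, 0, 0.02, 0, 0, 0], [0, -0.0057, -0.0316, 0, 0, 0, 0.027], [0, -0.0057, -0.0316, 0, 0, 0, 0.027], [0, -0.0057, -0.0316, 0, 0, 0, 0.027], [0, -0.0057, -0.0316, 0, 0, 0, 0.027], [0, -0.0057, -0.0316, 0, 0, 0, 0.027], [0, -0.0057, -0.0316, 0, 0, 0, 0.027], [0, -0.0057, -0.0316, 0, 0, 0, 0.027], [0, -0.0057, -0.0316, 0, 0, 0, 0.027], [0, -0.0057, -0.0316, 0, 0, 0, 0.027], [0, -0.0057, -0.0316, 0, 0, 0, 0.027], [0, -0.0057, -0.0316, 0, 0, 0, 0.027], [0, -0.0057, -0.0316, 0, 0, 0, 0.027], [0, 0, 0, -0.03, 0, 0, 0], [0, 0, 0, -0.03, 0, 0, 0], [0, 0, 0, -0.03, 0, 0, 0], [0, 0, 0, -0.012, 0, 0, 0], [0, 0, 0, 0, 0, 0, 0], [0, 0, 0, 0, 0, 0, 0]]

```text
clock: 8.58
eef_pos: [477.7, 31.3, 205.4]
orientation: [-3.139, -0.001, 1.874]
ft_force: [0.6, 0.3, -2.9]
grip_width: 0.209
```

```bash
cat > look.py <<'E'
from ov import *
import sys
M=(505.5,-27.1,.303)
b=manip.capture("scene");a=manip.capture("top");s=manip.read_state();p=s["eef_pos"];print(s["clock"],p,s["orientation"],s["grip_width"],s["ft_force"])
c,sn=np.cos(M[2]),np.sin(M[2]);d=p[:2]-M[:2];print("TCP mould x,y:",c*d[0]+sn*d[1],-sn*d[0]+c*d[1],"nose z",p[2]-108)
W=(p[0],p[1],s["orientation"][2]-np.pi/2); zn=p[2]-108
pr=[(fr(W,[(9.35,y,zn),(9.35,y,zn+55),(-9.35,y,zn+55),(7.15,y,zn)]),(0,255,0)) for y in(-11,11)]
pr+=[(fr(M,rect(-3.5,0,48,80,75)),(0,255,255)),(fr(M,rect(-3.5,0,-80,-48,75)),(0,255,255)),(fr(M,rect(-65,65,-80,80,75)),(0,0,255))]
box=(245,150,375,300)
cv2.imwrite(f"pics/{sys.argv[1]}.png",np.hstack([ov("scene",b,box,3,[]),ov("scene",b,box,3,pr)]))
E
python3 look.py c5
```

```text
8.6833 [479.35866971  31.45344079 207.48052249] [3.13944470e+00 5.45456538e-04 1.87447653e+00] 0.2152890235672089 [ 0.59066413 -0.23367331 -4.0689762 ]
TCP mould x,y: -7.479016963964746 63.686253485764176 nose z 99.48052248576275
```

View pics/c5.png

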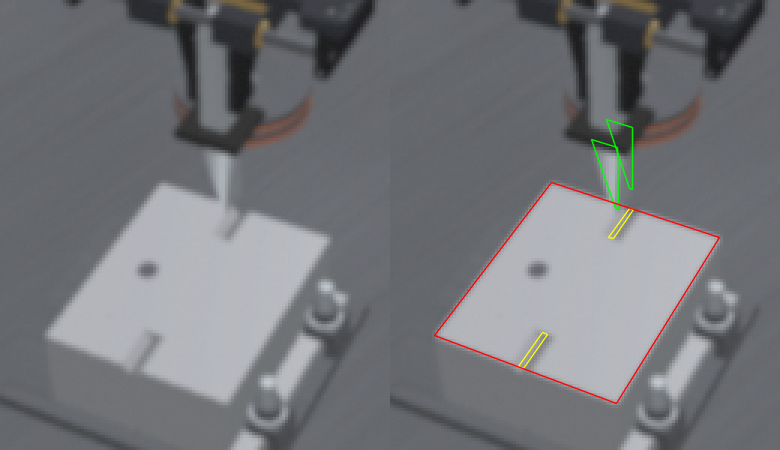

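The wedge nose is at (222,207) in the left picture, straight above the left slot. Lowering into the funnel.

Emit:
drive_tool:
  deltas:
    - [[0, -0.0007, -0.0002, -0.007, 0, 0, 0], [0, 0, 0, -0.007, 0, 0, 0], [0, 0, 0, -0.006, 0, 0, 0], [0, 0, 0, -0.004, 0, 0, 0], [0, 0, 0, -0.004, 0, 0, 0], [0, 0, 0, -0.003, 0, 0, 0], [0, 0, 0, 0, 0, 0, 0]]

```text
clock: 9.27
eef_pos: [477.1, 30.9, 174.2]
orientation: [-3.14, -0.001, 1.874]
ft_force: [-1.2, 0.6, -2.8]
grip_width: 0.21
```

Emit:
drive_tool:
  deltas:
    - [[0, 0, 0, -0.002, 0, 0, 0], [0, 0, 0, -0.002, 0, 0, 0], [0, 0, 0, -0.002, 0, 0, 0], [0, 0, 0, 0, 0, 0, 0]]

```text
clock: 9.6
eef_pos: [477.4, 30.7, 170.5]
orientation: [-3.14, 0.001, 1.874]
ft_force: [-4.9, -1.1, 7.9]
grip_width: 0.213
```

Emit:
drive_tool:
  deltas:
    - [[0, -0.0008, -0.0002, 0, 0, 0, 0], [0, 0, 0, -0.002, 0, 0, 0], [0, 0, 0, 0, 0, 0, 0]]

```text
clock: 9.85
eef_pos: [477.2, 30.6, 169.2]
orientation: [3.141, 0.002, 1.874]
ft_force: [-5.8, -1.3, 9.9]
grip_width: 0.21
```

Emit:
drive_tool:
  deltas:
    - [[0, 0, 0, -0.002, 0, 0, 0], [0, 0, 0, -0.002, 0, 0, 0], [0, 0, 0, 0, 0, 0, 0]]

```text
clock: 10.1
eef_pos: [477.3, 30.4, 165.6]
orientation: [3.141, 0.002, 1.874]
ft_force: [-6.3, -1.8, 13.3]
grip_width: 0.214
```

Emit:
drive_tool:
  deltas:
    - [[0, 0, 0, -0.002, 0, 0, 0], [0, 0, 0, -0.002, 0, 0, 0], [0, 0, 0, -0.002, 0, 0, 0], [0, 0, 0, 0, 0, 0, 0]]

```text
clock: 10.43
eef_pos: [477.3, 30.3, 159.4]
orientation: [3.141, 0.002, 1.874]
ft_force: [-6.9, -2.1, 11.3]
grip_width: 0.21
```

```bash
python3 look.py c6
```

```text
10.5333 [477.30544424  30.2417718  159.38352127] [3.14146438e+00 2.17277192e-03 1.87425156e+00] 0.20775259605805702 [-6.21294551 -1.8124695  12.58181368]
TCP mould x,y: -9.80025274414847 63.142432751862046 nose z 51.383521266834606
```

View pics/c6.png

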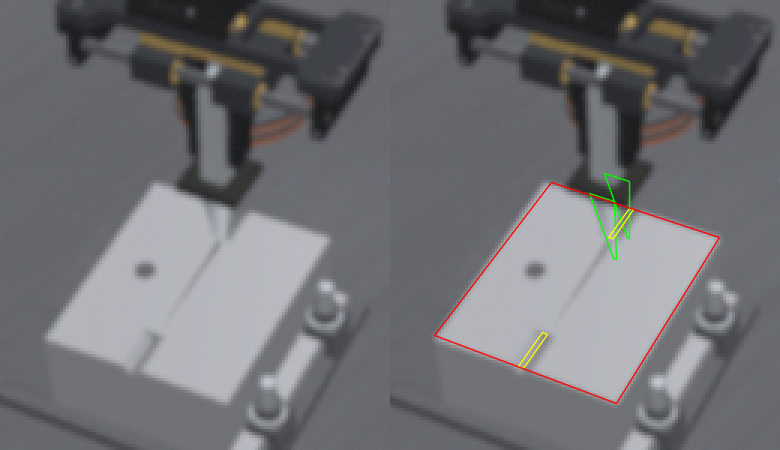

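The left side is open about 4 mm (the seam gap shows from (235,235), tapering to (165,320)). Next I pull out and go over to the right slot.

Emit:
drive_tool:
  deltas:
    - [[0, 0, 0, 0.003, 0, 0, 0], [0, 0, 0, 0.006, 0, 0, 0], [0, 0, 0, 0.01, 0, 0, 0], [0, 0, 0, 0.012, 0, 0, 0], [0, 0, 0, 0.009, 0, 0, 0], [0, 0.0091, -0.0306, 0, 0, 0, 0], [0, 0.0095, -0.0305, 0, 0, 0, 0], [0, 0.0095, -0.0305, 0, 0, 0, 0], [0, 0.0095, -0.0305, 0, 0, 0, 0], [0, 0, 0, 0, 0, 0, 0], [0, 0, 0, -0.006, 0, 0, 0], [0, 0, 0, -0.006, 0, 0, 0], [0, 0, 0, -0.005, 0, 0, 0], [0, 0, 0, -0.005, 0, 0, 0], [0, 0, 0, 0, 0, 0, 0]]

```text
clock: 11.78
eef_pos: [514.8, -89.7, 174.4]
orientation: [3.14, -0.0, 1.876]
ft_force: [2.4, 1.5, -4.7]
grip_width: 0.21
```

Emit:
drive_tool:
  deltas:
    - [[0, 0, 0, -0.003, 0, 0, 0], [0, 0, 0, -0.003, 0, 0, 0], [0, 0, 0, -0.003, 0, 0, 0], [0, 0, 0, -0.002, 0, 0, 0], [0, 0, 0, 0, 0, 0, 0]]

```text
clock: 12.2
eef_pos: [515.4, -91.3, 166.5]
orientation: [3.14, 0.002, 1.875]
ft_force: [-2.0, 1.0, 8.4]
grip_width: 0.211
```

Emit:
drive_tool:
  deltas:
    - [[0, 0, 0, -0.002, 0, 0, 0], [0, 0, 0, -0.002, 0, 0, 0], [0, 0, 0, -0.002, 0, 0, 0], [0, 0, 0, 0, 0, 0, 0]]

```text
clock: 12.53
eef_pos: [515.6, -91.9, 160.9]
orientation: [3.14, 0.003, 1.875]
ft_force: [-2.8, -0.3, 10.7]
grip_width: 0.213
```

Moving and forces are low. Going deeper to open the right side by about 6 mm.

Emit:
drive_tool:
  deltas:
    - [[0, 0, 0, -0.002, 0, 0, 0], [0, 0, 0, -0.002, 0, 0, 0], [0, 0, 0, -0.002, 0, 0, 0], [0, 0, 0, -0.002, 0, 0, 0], [0, 0, 0, -0.001, 0, 0, 0], [0, 0, 0, 0, 0, 0, 0]]

```text
clock: 13.03
eef_pos: [515.7, -92.4, 152.0]
orientation: [3.14, 0.004, 1.874]
ft_force: [-1.6, -1.3, 10.5]
grip_width: 0.213
```

```bash
cat > gap.py <<'E'
from ov import *
import sys
# outer-edge shift of loose half along mould x at several y, versus scene0/top0
M=(505.5,-27.1,.303)
def prof(n,im,y,z=75):
    xs=np.arange(-100,-45,.25); uv=proj(n,fr(M,np.c_[xs,np.full(xs.size,y),np.full(xs.size,z)])).astype(np.float32)
    g=cv2.remap(cv2.cvtColor(im,6),uv[:,:1],uv[:,1:],1).ravel().astype(float)
    gr=np.gradient(cv2.GaussianBlur(g[:,None],(1,15),3).ravel()); i=gr.argmax(); w=slice(max(i-12,0),i+13)
    return (xs[w]*gr[w].clip(0)).sum()/gr[w].clip(0).sum(), gr[i]
ys=(-72,-64,-56,-30,0,30,56,64,72)
for n in("scene","top"):
    im0=cv2.imread(f"pics/{n}0.png"); im=manip.capture(n); cv2.imwrite(f"pics/{n}_{sys.argv[1]}.png",im)
    d=[]; k=[]
    for y in ys:
        a,b=prof(n,im0,y),prof(n,im,y); d.append(a[0]-b[0]); k.append(b[1]/a[1])
    print(n,"gap at",ys,np.round(d,1),"q",np.round(k,1))
s=manip.read_state(); print(s["clock"],np.round(s["eef_pos"],1),np.round(s["ft_force"],1),"nose z",round(s["eef_pos"][2]-108,1),"wedge gap",round(2.2+.3*(69-s["eef_pos"][2]+108)-3.5,1))
E
python3 gap.py g1
```

```text
scene gap at (-72, -64, -56, -30, 0, 30, 56, 64, 72) [ 6.   5.6  5.4  4.6  5.4 21.8 13.9 22.9 25.6] q [1.  1.  1.  1.  1.1 0.3 0.1 0.1 0.4]
top gap at (-72, -64, -56, -30, 0, 30, 56, 64, 72) [ 11.4 -10.5  -2.3  -6.8   3.3   3.1   2.6   2.4   2.3] q [0.1 0.1 0.1 0.6 1.1 1.  0.9 1.1 1. ]
13.1333 [515.8 -92.4 152. ] [-1.6 -1.3  9.5] nose z 44.0 wedge gap 6.2
```

Right is open about 6 mm; left has shrunk to about 2.4. Back to the left slot, to 8 mm.

Emit:
drive_tool:
  deltas:
    - [[0, 0, 0, 0.004, 0, 0, 0], [0, 0, 0, 0.008, 0, 0, 0], [0, 0, 0, 0.012, 0, 0, 0], [0, 0, 0, 0.014, 0, 0, 0], [0, 0, 0, 0.01, 0, 0, 0], [0, -0.0096, 0.0307, 0, 0, 0, 0], [0, -0.0096, 0.0307, 0, 0, 0, 0], [0, -0.0096, 0.0307, 0, 0, 0, 0], [0, -0.0096, 0.0307, 0, 0, 0, 0], [0, 0, 0, 0, 0, 0, 0], [0, 0, 0, -0.008, 0, 0, 0], [0, 0, 0, -0.008, 0, 0, 0], [0, 0, 0, -0.006, 0, 0, 0], [0, 0, 0, -0.005, 0, 0, 0], [0, 0, 0, 0, 0, 0, 0]]

```text
clock: 14.38
eef_pos: [476.0, 30.7, 168.7]
orientation: [-3.141, -0.001, 1.873]
ft_force: [0.1, -0.1, -3.5]
grip_width: 0.213
```

Emit:
drive_tool:
  deltas:
    - [[0, 0, 0, -0.003, 0, 0, 0], [0, 0, 0, -0.003, 0, 0, 0], [0, 0, 0, -0.003, 0, 0, 0], [0, 0, 0, -0.002, 0, 0, 0], [0, 0, 0, -0.002, 0, 0, 0], [0, 0, 0, 0, 0, 0, 0]]

```text
clock: 14.88
eef_pos: [476.9, 31.1, 158.8]
orientation: [3.141, 0.002, 1.874]
ft_force: [-1.7, -0.9, 6.9]
grip_width: 0.213
```

Emit:
drive_tool:
  deltas:
    - [[0, 0, 0, -0.002, 0, 0, 0], [0, 0, 0, -0.002, 0, 0, 0], [0, 0, 0, -0.002, 0, 0, 0], [0, 0, 0, -0.002, 0, 0, 0], [0, 0, 0, -0.002, 0, 0, 0], [0, 0, 0, -0.002, 0, 0, 0], [0, 0, 0, 0, 0, 0, 0]]

```text
clock: 15.47
eef_pos: [476.8, 31.1, 146.1]
orientation: [3.14, 0.001, 1.874]
ft_force: [-0.2, 0.0, 2.0]
grip_width: 0.209
```

```bash
python3 gap.py g2
```

```text
scene gap at (-72, -64, -56, -30, 0, 30, 56, 64, 72) [4.5 4.6 4.8 5.4 6.  6.9 7.7 7.5 8.3] q [1.1 1.  1.  1.  1.  1.  1.1 1.  1. ]
top gap at (-72, -64, -56, -30, 0, 30, 56, 64, 72) [  5.1   5.    5.2  -5.5   5.8 -10.4   0.6  12.  -18.6] q [1.  1.  1.  0.8 1.  0.1 0.1 0.1 0.1]
15.5667 [476.7  31.2 145.8] [ 0.1 -0.   2.3] nose z 37.8 wedge gap 8.1
```

Left is about 8 and right about 4.8, so step 2 is met. Right slot next, to about 11 mm.

Emit:
drive_tool:
  deltas:
    - [[0, 0, 0, 0.004, 0, 0, 0], [0, 0, 0, 0.008, 0, 0, 0], [0, 0, 0, 0.014, 0, 0, 0], [0, 0, 0, 0.014, 0, 0, 0], [0, 0, 0, 0.011, 0, 0, 0], [0, 0.0095, -0.0306, 0, 0, 0, 0], [0, 0.0095, -0.0306, 0, 0, 0, 0], [0, 0.0095, -0.0306, 0, 0, 0, 0], [0, 0.0095, -0.0306, 0, 0, 0, 0], [0, 0, 0, 0, 0, 0, 0], [0, 0, 0, -0.008, 0, 0, 0], [0, 0, 0, -0.008, 0, 0, 0], [0, 0, 0, -0.008, 0, 0, 0], [0, 0, 0, -0.006, 0, 0, 0], [0, 0, 0, 0, 0, 0, 0]]

```text
clock: 16.82
eef_pos: [513.2, -89.4, 164.3]
orientation: [-3.14, -0.002, 1.876]
ft_force: [-0.4, 0.7, -3.3]
grip_width: 0.21
```

Emit:
drive_tool:
  deltas:
    - [[0, 0, 0, -0.003, 0, 0, 0], [0, 0, 0, -0.003, 0, 0, 0], [0, 0, 0, -0.003, 0, 0, 0], [0, 0, 0, -0.002, 0, 0, 0], [0, 0, 0, -0.002, 0, 0, 0], [0, 0, 0, -0.002, 0, 0, 0], [0, 0, 0, -0.002, 0, 0, 0], [0, 0, 0, 0, 0, 0, 0]]

```text
clock: 17.48
eef_pos: [515.1, -91.2, 150.1]
orientation: [3.139, 0.002, 1.874]
ft_force: [2.2, 1.0, -2.7]
grip_width: 0.214
```

Emit:
drive_tool:
  deltas:
    - [[0, 0, 0, -0.002, 0, 0, 0], [0, 0, 0, -0.002, 0, 0, 0], [0, 0, 0, -0.002, 0, 0, 0], [0, 0, 0, -0.002, 0, 0, 0], [0, 0, 0, -0.002, 0, 0, 0], [0, 0, 0, -0.002, 0, 0, 0], [0, 0, 0, -0.001, 0, 0, 0], [0, 0, 0, 0, 0, 0, 0]]

```text
clock: 18.15
eef_pos: [514.1, -90.7, 135.8]
orientation: [3.141, -0.0, 1.874]
ft_force: [3.0, 1.6, -2.8]
grip_width: 0.21
```

```bash
python3 gap.py g3
```

```text
scene gap at (-72, -64, -56, -30, 0, 30, 56, 64, 72) [ 12.8  12.   11.8 -15.3   5.1  12.6  14.7  18.   19.7] q [1.  1.  1.  1.1 1.  1.4 0.5 0.7 1.1]
top gap at (-72, -64, -56, -30, 0, 30, 56, 64, 72) [-12.9   5.7 -15.6 -11.3   9.    8.1   7.3   7.1   5.6] q [0.1 0.1 0.1 0.5 1.1 1.  1.  1.  1. ]
18.25 [513.8 -90.8 135.9] [ 3.3  1.2 -2.7] nose z 27.9 wedge gap 11.0
```

Right is about 12 and left about 7. Left slot next, to about 13.

Emit:
drive_tool:
  deltas:
    - [[0, 0, 0, 0.004, 0, 0, 0], [0, 0, 0, 0.01, 0, 0, 0], [0, 0, 0, 0.016, 0, 0, 0], [0, 0, 0, 0.016, 0, 0, 0], [0, 0, 0, 0.014, 0, 0, 0], [0, -0.0095, 0.0307, 0, 0, 0, 0], [0, -0.0095, 0.0307, 0, 0, 0, 0], [0, -0.0095, 0.0307, 0, 0, 0, 0], [0, -0.009, 0.0307, 0, 0, 0, 0], [0, 0, 0, 0, 0, 0, 0], [0, 0, 0, -0.01, 0, 0, 0], [0, 0, 0, -0.01, 0, 0, 0], [0, 0, 0, -0.01, 0, 0, 0], [0, 0, 0, -0.006, 0, 0, 0], [0, 0, 0, 0, 0, 0, 0]]

```text
clock: 19.5
eef_pos: [475.4, 30.8, 157.9]
orientation: [-3.138, -0.002, 1.872]
ft_force: [0.8, 0.8, -3.0]
grip_width: 0.21
```

Emit:
drive_tool:
  deltas:
    - [[0, 0, 0, -0.003, 0, 0, 0], [0, 0, 0, -0.003, 0, 0, 0], [0, 0, 0, -0.002, 0, 0, 0], [0, 0, 0, -0.002, 0, 0, 0], [0, 0, 0, -0.002, 0, 0, 0], [0, 0, 0, -0.002, 0, 0, 0], [0, 0, 0, -0.002, 0, 0, 0], [0, 0, 0, 0, 0, 0, 0]]

```text
clock: 20.17
eef_pos: [476.6, 31.8, 143.8]
orientation: [3.141, 0.0, 1.874]
ft_force: [-0.4, 0.2, -3.7]
grip_width: 0.209
```

Emit:
drive_tool:
  deltas:
    - [[0, 0, 0, -0.002, 0, 0, 0], [0, 0, 0, -0.002, 0, 0, 0], [0, 0, 0, -0.002, 0, 0, 0], [0, 0, 0, -0.002, 0, 0, 0], [0, 0, 0, -0.002, 0, 0, 0], [0, 0, 0, -0.002, 0, 0, 0], [0, 0, 0, -0.002, 0, 0, 0], [0, 0, 0, 0, 0, 0, 0]]

```text
clock: 20.83
eef_pos: [476.6, 31.9, 129.6]
orientation: [3.141, -0.0, 1.874]
ft_force: [0.0, 0.0, -3.5]
grip_width: 0.214
```

```bash
python3 gap.py g4
```

```text
scene gap at (-72, -64, -56, -30, 0, 30, 56, 64, 72) [11.6 11.7 11.8 12.  12.3 12.5 12.7 12.6 13.1] q [1. 1. 1. 1. 1. 1. 1. 1. 1.]
top gap at (-72, -64, -56, -30, 0, 30, 56, 64, 72) [ 12.4  11.3  11.7  12.4  11.6 -15.9  12.7  -9.9  15.4] q [0.9 1.1 1.  1.  1.  0.1 0.1 0.1 0.1]
20.9333 [476.6  32.  129.7] [ 0.8 -0.6 -4.6] nose z 21.7 wedge gap 12.9
```

Both sides are clear: left about 12.7 and right about 11.7, from both cameras. Withdrawing the wedge and returning it to the rack.

Emit:
drive_tool:
  deltas:
    - [[0, 0, 0, 0.003, 0, 0, 0], [0, 0, 0, 0.008, 0, 0, 0], [0, 0, 0, 0.016, 0, 0, 0], [0, 0, 0, 0.024, 0, 0, 0], [0, 0, 0, 0.03, 0, 0, 0], [0, 0, 0, 0.032, 0, 0, 0], [0, 0, 0, 0.032, 0, 0, 0], [0, 0, 0, 0.032, 0, 0, 0], [0, 0, 0, 0, 0, 0, 0]]

```text
clock: 21.68
eef_pos: [479.6, 32.6, 314.5]
orientation: [3.131, 0.005, 1.874]
ft_force: [1.8, 0.2, -3.1]
grip_width: 0.207
```

Emit:
drive_tool:
  deltas:
    - [[0, 0.0059, 0.0315, 0, 0, 0, -0.027], [0, 0.0059, 0.0315, 0, 0, 0, -0.027], [0, 0.0059, 0.0315, 0, 0, 0, -0.027], [0, 0.0059, 0.0315, 0, 0, 0, -0.027], [0, 0.0059, 0.0315, 0, 0, 0, -0.027], [0, 0.0059, 0.0315, 0, 0, 0, -0.027], [0, 0.0059, 0.0315, 0, 0, 0, -0.027], [0, 0.0059, 0.0315, 0, 0, 0, -0.027], [0, 0.0059, 0.0315, 0, 0, 0, -0.027], [0, 0.0059, 0.0315, 0, 0, 0, -0.027], [0, 0.0059, 0.0315, 0, 0, 0, -0.027], [0, 0.0059, 0.0315, 0, 0, 0, -0.027], [0, 0, 0, 0, 0, 0, 0], [0, 0, 0, 0, 0, 0, 0], [0, 0, 0, 0, 0, 0, 0], [0, 0, 0, 0, 0, 0, 0]]

```text
clock: 23.02
eef_pos: [548.0, 408.3, 307.0]
orientation: [3.141, 0.001, 1.548]
ft_force: [-0.4, 0.2, -3.5]
grip_width: 0.213
```

Emit:
drive_tool:
  deltas:
    - [[0, -0.0008, 0.002, -0.02, 0, 0, 0], [0, 0, 0, -0.03, 0, 0, 0], [0, 0, 0, -0.03, 0, 0, 0], [0, 0, 0, -0.02, 0, 0, 0], [0, 0, 0, 0, 0, 0, 0], [0, 0, 0, 0, 0, 0, 0], [0, 0, 0, 0, 0, 0, 0]]

```text
clock: 23.6
eef_pos: [547.7, 411.6, 209.3]
orientation: [3.139, -0.002, 1.549]
ft_force: [0.8, 0.3, -3.7]
grip_width: 0.211
```

```bash
python3 - <<'E'
from ov import *
b=manip.capture("scene");s=manip.read_state();p=s["eef_pos"];print(p,s["orientation"],s["ft_force"])
cv2.imwrite("pics/c7.png",ov("scene",b,(385,70,505,190),4.5,[]))
E
```

```text
[547.69838888 412.16609649 209.80773989] [ 3.13837028e+00 -2.31047685e-03  1.54911821e+00] [ 0.62562571  1.1720358  -3.1809776 ]
```

View pics/c7.png

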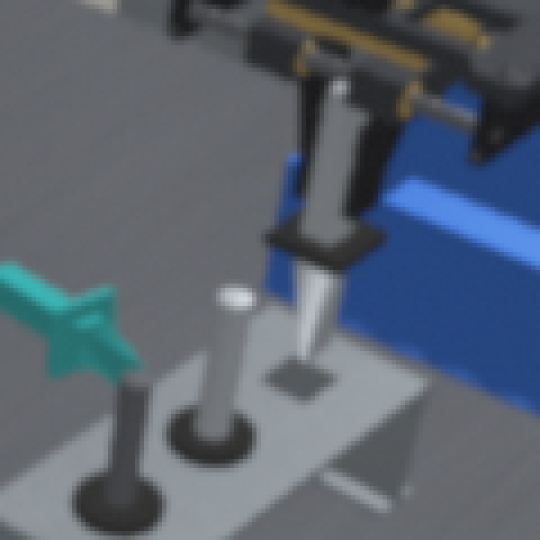

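The wedge nose (308,362) is right above its hole (300,380). Lowering it in.

Emit:
drive_tool:
  deltas:
    - [[0, 0, -0.001, -0.012, 0, 0, 0], [0, 0, 0, -0.012, 0, 0, 0], [0, 0, 0, -0.012, 0, 0, 0], [0, 0, 0, -0.012, 0, 0, 0], [0, 0, 0, -0.012, 0, 0, 0], [0, 0, 0, -0.01, 0, 0, 0], [0, 0, 0, -0.005, 0, 0, 0], [0, 0, 0, 0, 0, 0, 0], [0, 0, 0, 0, 0, 0, 0]]

```text
clock: 24.4
eef_pos: [546.5, 411.0, 131.8]
orientation: [-3.141, 0.0, 1.55]
ft_force: [-0.3, -0.2, -3.8]
grip_width: 0.207
```

Emit:
drive_tool:
  deltas:
    - [[0, 0, 0, -0.0015, 0, 0, 0], [0, 0, 0, -0.0015, 0, 0, 0], [0, 0, 0, 0, 0, 0, 0], [0, 0, 0, 0, 0, 0, 0]]

```text
clock: 24.73
eef_pos: [546.7, 411.0, 129.4]
orientation: [3.141, -0.0, 1.55]
ft_force: [0.0, 0.1, -4.0]
grip_width: 0.21
```

Emit:
drive_tool:
  deltas:
    - [[0, 0, 0, -0.001, 0, 0, 0], [0, 0, 0, 0, 0, 0, 0], [0, 0, 0, 0, 0, 0, 0]]

```text
clock: 24.98
eef_pos: [546.6, 410.9, 128.2]
orientation: [3.141, -0.0, 1.55]
ft_force: [0.1, 0.0, -2.2]
grip_width: 0.208
```

Contact is starting, so the guard is on the sheet. I'll open slowly and then rise.

Emit:
drive_tool:
  deltas:
    - [[0, 0, 0, -0.0005, 0, 0, 0], [0.4, 0, 0, 0, 0, 0, 0], [0.6, 0, 0, 0, 0, 0, 0], [0.8, 0, 0, 0, 0, 0, 0], [1, 0, 0, 0, 0, 0, 0], [1, 0, 0, 0, 0, 0, 0], [1, 0, 0, 0, 0, 0, 0], [1, 0, 0, 0, 0, 0, 0], [1, 0, 0, 0, 0, 0, 0], [1, 0, 0, 0, 0, 0, 0], [1, 0, 0, 0, 0, 0, 0], [1, 0, 0, 0, 0, 0, 0], [1, 0, 0, 0, 0, 0, 0]]

```text
clock: 26.07
eef_pos: [546.6, 410.9, 127.6]
orientation: [3.142, 0.0, 1.55]
ft_force: [1.5, -0.6, 0.4]
grip_width: 0.98
```

Emit:
drive_tool:
  deltas:
    - [[1, 0, 0, 0.008, 0, 0, 0], [1, 0, 0, 0.016, 0, 0, 0], [1, 0, 0, 0.03, 0, 0, 0], [1, 0, 0, 0.03, 0, 0, 0], [1, 0, 0, 0.03, 0, 0, 0], [1, 0, 0, 0.03, 0, 0, 0], [1, 0, 0, 0.02, 0, 0, 0], [1, 0, 0, 0, 0, 0, 0], [1, 0, 0, 0, 0, 0, 0]]

```text
clock: 26.82
eef_pos: [546.7, 411.6, 293.6]
orientation: [3.139, -0.002, 1.55]
ft_force: [-0.6, -0.4, -0.9]
grip_width: 0.999
```

```bash
python3 gap.py g5; python3 - <<'E'
from ov import *
b=cv2.imread("pics/scene_g5.png")
K=(547,334,-.02);w=fr(K,[0,76,0])[0];W=(w[0],w[1],K[2])
pr=[(fr(W,rect(-9.35,9.35,-11,11,170)),(0,255,0)),(fr(W,rect(-23,23,-23,23,90)),(255,0,0))]
o=np.hstack([cv2.resize(b[60:210,370:500],None,fx=3,fy=3,interpolation=3),ov("scene",b,(240,170,370,320),3,[])])
cv2.imwrite("pics/c8.png",o)
E
```

```text
scene gap at (-72, -64, -56, -30, 0, 30, 56, 64, 72) [11.5 11.7 11.9 12.1 12.1 12.6 12.6 12.7 12.9] q [1.  1.  1.  1.  0.9 1.  1.  1.  1. ]
top gap at (-72, -64, -56, -30, 0, 30, 56, 64, 72) [11.6 11.4 11.5 12.4 11.5 12.9 13.  12.7 13.1] q [1.  1.  1.  0.9 1.1 1.  1.  1.  1. ]
26.9167 [546.3 410.5 290.7] [-0.6  0.1 -0.1] nose z 182.7 wedge gap -35.4
```

View pics/c8.png

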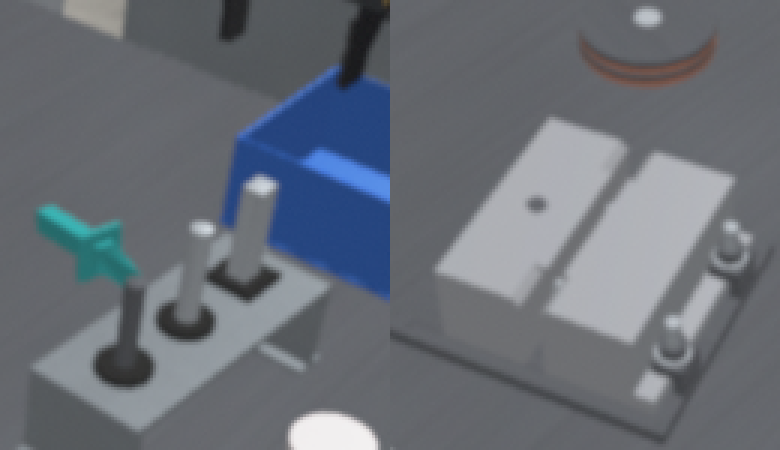

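The wedge hangs upright in its hole (245,270 in the crop), the neighbouring tools are undisturbed, and the half stands square with an even gap. The gripper is clear, so I'm handing in.

```bash
python3 -c "
from cell import manip
print(manip.sign_off())"
```

```text
the job is handed in; nothing more can be done
None
```

The mould is parted and the job was handed in at about 27 s; `sign_off()` reports no verdict, so I can't confirm a pass. I worked the wedge left, right, left, right, left in the pry slots, taking the openings to about 4, 6, 8, 12 and 13 mm. The cocking stayed near 5 to 6 mm between slots, against the limit of 9 mm.

**Gap:** in the last check, both cameras put it at about 12.7 mm on the left and 11.4 to 11.7 mm on the right. That is roughly 0.01 rad off square, with the pins clear at both sides.

**Rack:** the wedge hangs upright in its own hole. The chisel and punch look undisturbed, and the gripper is open and well clear.

**Forces:** the readings I saw stayed under about 14 N.

**Disagreements:**
- At the third and fourth pries the wedge's back stood up to 1.6 mm off the fixed face by my estimate. At the fourth, the right side opened about 1 mm more than the wedge depth implied.
- The scene camera sat about 2 mm off my fit of the rack and wedge.
- I did not measure the bench parts or the tools' positions again at the end.

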